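# Set the stirrer speed and press its recessed start button with the stylus

### The job

Slide the black grip of the stirrer console's speed slider along its track until it is level with the green pointer beside the track, leaving the pointer where it is. Then take the orange-handled stylus out of its blue stand, press the red start button at the bottom of its recess fully down with the stylus tip (not with the fingers), and put the stylus back upright in its stand with its collar resting on top. Do not disturb the other things on the bench.

Things in the scene. Friction and masses are not known exactly. Their poses are not given: they have to be found in the camera images.
- console: White wedge-shaped stirrer control console, fixed to the bench, 260 mm wide (its y), about 150 mm deep (its x), 30 mm high at the front edge and up to 148 mm at the back. Origin: centre of its underside; z up. Its low front edge faces its own -x; its yaw varies.
- panel: Dark grey console panel, 170 mm (its x, uphill) by 260 mm (y, across) by 24 mm thick. Its z points out of it, 35 degrees off vertical towards the console's front. Origin: centre of its underside (outer surface at z = 24 mm). Slider track: along y at x = -32 mm, aluminium, 40 mm wide, 170 mm long, 14 mm above the surface. Button recess at x = 45, y = +70 mm.
- speed_slider (a joint): Position of the slider grip along its track in m: 0 at the panel's -y end, 0.12 at the +y end; it moves along the panel's +y and stays where it is left (about 1.5 N to move).
- speed_slider_top (a point): Centre of the top of the black slider grip; axes parallel to the panel's. The grip is a block 28 mm (panel x) by 20 mm (panel y, the direction in which it slides) standing 40 mm above the track, so its top is 78.5 mm above the panel's underside.
- pointer_mark (a point): Centre of the top of the flat bright green pointer, 18 mm (panel x) by 8 mm (panel y) by 5 mm high, on the panel surface just downhill of the track, 39 mm from the track's centre line; axes parallel to the panel's. It shows where the slider grip must go: the same panel y. Its place varies. It is stiff but can be pushed.
- start_button (a joint): Travel of the red start button in m: 0 released, 0.005 fully down along the panel's -z. A spring pushes it back; fully down takes about 4.5 N.
- button_top (a point): Centre of the top of the red start button, a disc of 19 mm diameter lying 15 mm below the panel surface at the bottom of a round recess of 21 mm diameter; axes parallel to the panel's.
- recess_mouth (a point): Centre of the mouth of the button recess, in the panel's outer surface, marked with a flat yellow ring; axes parallel to the panel's.
- stand: Blue stand for the stylus, a fixed block 90 x 90 x 90 mm with one upright hole of 30 mm diameter (36 mm across at its chamfered mouth), 84 mm deep, in the middle of its top. Origin: centre of its underside; z up.
- stylus: Loose stylus, 90 g, 157 mm long: steel shaft of 10 mm diameter, round-ended, 75 mm long, along its -z; black collar of 44 mm diameter, 8 mm thick; orange square handle 22 x 22 mm (sides along its x and y), 74 mm long. Origin: on the axis at the collar's underside; z towards the handle's end. Starts upright in the stand, collar on the stand's top (origin 90 mm above the bench).
- stylus_tip (a point): End of the stylus's steel shaft, 75 mm below the collar's underside on its axis; axes as the stylus.
- stylus_grip (a point): Point on the stylus's axis inside the orange handle, 52 mm above the collar's underside: the place to hold it.
- reagent: Loose brown bottle with red cap, 58 mm diameter, 120 mm tall; bystander. Origin: centre of its underside.
- petri: Loose stack of clear petri dishes, 94 mm diameter, 30 mm tall; bystander. Origin: centre of its underside.
- beaker: Loose glass beaker, 72 mm diameter, 95 mm tall; bystander. Origin: centre of its underside.
- tipbox: Loose blue divided tray, 120 x 85 x 50 mm; bystander. Origin: centre of its underside.
- crucible: Small white porcelain bowl, 60 mm diameter, 45 mm tall; bystander. Origin: centre of its underside.
Mind the look-alikes: they are no part of the job. What is shaped like the stylus but purple is not meant.

How it is judged:
On the way, in this order (a step that is already met when the one before it is completed fails the run):
1. the slider grip is level with the green pointer within 6 mm (y of speed_slider_top in the frame of pointer_mark between -0.006 and 0.006 m), for 0.2 s.
2. the start button is pressed fully down (4 mm or more) with the stylus, its tip in the recess (value of joint start_button above 0.004 m and distance between stylus_tip and button_top below 0.014 m), for 0.1 s.
At the end, for the whole second after the job is handed in: The slider grip is level with the green pointer within 6 mm along the track, the start button has sprung back, and the stylus stands at rest, upright within 7 degrees, tip down in the stand's hole with its collar on the stand's top (within 4 mm in height, 14 mm off centre) (all of step 1 and value of joint start_button below 0.0015 m and horizontal distance between stylus and stand below 0.014 m and z of stylus in the frame of stand between 0.086 and 0.094 m and height (world z) of stylus_tip below 0.022 m and angle between stylus's own z axis and vertical below 0.12 rad and linear speed of stylus below 0.02 m/s); the robot touches nothing.
It fails at once if the green pointer is shifted more than 5 mm (distance of pointer_mark from where it was at the start of the episode above 0.005 m).
It fails at once if the fingers touch the start button (contact force between the fingers and start_button above 0.5 N).
It fails at once if a bystander is moved more than 30 mm (distance of any of reagent, petri, beaker, tipbox, crucible from where it was at the start of the episode above 0.03 m).
It also fails if it takes over 72 s, if anything falls off the work surface, if the arm or the gripper's body presses on something with over 40 N, if the wrist force passes 120 N, or if a joint passes its speed limit or range.

### The arm

A 7-joint arm with a two-finger parallel gripper is mounted at the origin on the work surface. World frame = base frame: x ahead of the robot, y to its left, z up, the work surface at z = 0. Lengths are in m, angles in rad, forces in N, time in s.
With the tool pointing down it reaches from about 0.425 to 0.875 m from the base axis. Payload 4.7 kg.
Tool frame: the origin (TCP) lies between the finger pads; the fingertips stand 11 mm ahead of it and the grasp point (between the pads) lies 8 mm behind it; z points along the fingers, y is the line along which they close (so a half turn about z gives the same grasp; the last joint's range is limited). The gripper opens to 87 mm and grips with 3 to 60 N. Pads are 19 mm wide; open, the fingers measure 117 mm over their backs; the gripper's body (75 mm by 190 mm) begins 51 mm behind the grasp point.
Start: joints at [1.171, 0.321, -0.07, 1.45, 0.023, 1.371, -0.057], TCP at [0.261, -0.595, 0.203] pointing down, gripper open.
Joint ranges: [-2.86, 2.86], [-0.3, 2.09], [-1.38, 1.24], [0.06, 2.45], [-1.56, 4.7], [0.09, 2.05], [-2.69, 2.69]. Speed limits (rad/s): [2.57, 2.57, 3.14, 3.14, 3.14, 3.14, 3.14].

### API

Orientations are given as a rotation vector (axis times angle).
In Python, from bench import ctrl gives the robot as it stands. The module is installed in compiled form; this text tells all that it offers.
- The arm moves only by the shell command python3 -m inch 'ROWS' [FORCE]. ROWS is JSON, a list of rows, each an object with "slide": the shift along the tool's x, y, z scaled (see below), a list of three; "angular": the turn, a rotation vector about the tool's x, y, z scaled (see below), a list of three; "claw": the opening, from -1 (shut) to 1 (fully open). In form: [{"slide": [tx, ty, tz], "angular": [rx, ry, rz], "claw": claw}, ...]. A call has 1 to 10 rows; each row is the pose to reach, as a shift and turn from the pose commanded when the call began, along the tool's axes at that moment; what a row does not reach only later rows make up. The controller multiplies each number of a shift by 0.25 m and each number of a turn by 30 degrees. A row lasts 1/10 s, in which the tool goes at most 50 mm and 8.59 degrees, less where a joint would pass 70% of its speed; a pose out of reach is approached as far as the arm can. A call with a number of a shift or a turn outside -1 to 1 is refused whole. A call with a gripper value outside its range is refused whole. The fingers move at their own pace and stop on an object; FORCE is the grip in N (left out, the last holds). Time passes only in rows, so rows that repeat a pose let the fingers close. It gives the time, the measured TCP pose, the force, the opening and the grip force at its end, in the units of the state.
- ctrl.get_state(): the state, without advancing time (a new reading comes with each control period).
- ctrl.get_image(name): name is "scene" or "top" or "wrist"; returns a dict with "color" (420x560x3 uint8, red, green, blue), "depth" (420x560 float32, m along the optical axis (not along the pixel's ray), 0 where there is no reading), "camera_matrix" (3x3 intrinsics, pixels), "dist_coeffs" ([k1, k2, p1, p2, k3] as OpenCV has them; the pictures are not rectified), "extrinsics" (4x4, takes a point from camera to world coordinates); the wrist camera has in their place "tool_from_camera" (4x4, takes a point from camera to tool coordinates, whose origin is the TCP and whose axes are the flange's). Camera axes: x right, y up, looking along -z (the intrinsics and any distortion apply to the point x, -y, -z); pixel columns grow to the right and rows downward; lengths in m; the calibration is good to about 2 mm. A picture is of the moment at which its call begins: read the wrist's pose just before it.
- ctrl.close_job(): hands the job in; it is judged then, once.
Trained networks look in the newest picture that a camera, given by its name, has taken for a name from the list of things; names that differ only in an ending like _2 or _b are one class to them, and where a whole thing is asked for, a point or a joint stands for the part that bears it (a point fixed in the world has none). Each returns a list of dicts, best first, with "confidence" (0 to 1); they miss things now and then, are a little off and sometimes report something else, mostly with a low value. They report only what shows in the picture. A call takes as long as a camera call. They do not tell look-alikes from the thing itself.
- ctrl.find_in(query, camera): "bbox" ([centre column, centre row, width, height] in pixels, round what is visible of it).
- ctrl.outline_of(query, camera): "mask" (420x560 bool, what is visible of it) and "bbox" ([centre column, centre row, width, height] in pixels, round what is visible of it).
The state is a dict: "time": time; "joint_positions": joint angles; "qd": joint speeds; "joint_torque": joint torques, N m; "position": TCP position; "tool_rot": TCP orientation; "ft_force": force on the tool from outside, world axes, zero at the start; "torque": the same for the moment, N m; "grip_width": opening from 0.0 (shut) to 1.0 (fully open); "grip_force": force on a finger pad.
Only numpy, scipy, OpenCV 4.12 (cv2) and the standard library are available. Lean on these libraries where they do the work, as an engineer would, in place of code of your own. Each camera call takes 0.05 s, during which the arm holds its last target. There are 200 camera calls.

## Working session

There is one attempt and no reset: what is moved stays moved. The work goes in short steps, Python scripts to look and compute and a shell command to move; the robot and the scene stay as the last step left them, time stands still between calls to the robot, and variables do not carry over. Pictures are saved under pics/ and viewed, at most 10 in all, crops included, and the job is handed in when it is done.

```bash
mkdir -p pics; cat > h.py <<'E'
import numpy as np, cv2
from scipy.spatial.transform import Rotation as R
from bench import ctrl
def cloud(im, st=None):
    """world point for every pixel"""
    h,w=im["depth"].shape
    u,v=np.meshgrid(np.arange(w),np.arange(h))
    p=np.stack([u,v],-1).reshape(-1,1,2).astype(np.float64)
    n=cv2.undistortPoints(p,np.array(im["camera_matrix"]),np.array(im["dist_coeffs"])).reshape(h,w,2)
    d=im["depth"]
    c=np.stack([n[...,0]*d,-n[...,1]*d,-d,np.ones_like(d)],-1)
    if "extrinsics" in im: T=np.array(im["extrinsics"])
    else:
        T=np.eye(4);T[:3,:3]=R.from_rotvec(st["tool_rot"]).as_matrix();T[:3,3]=st["position"]
        T=T@np.array(im["tool_from_camera"])
    P=(c@T.T)[...,:3]; P[d==0]=np.nan
    return P
def save(im,n): cv2.imwrite(f"pics/{n}.png",im["color"][...,::-1])
E
python3 - <<'E'
from h import *
print(ctrl.get_state())
for c in ("scene","top"):
    im=ctrl.get_image(c); save(im,c+"0"); P=cloud(im)
    np.savez(f"{c}0.npz",P=P,C=im["color"])
    print(c,np.array(im["extrinsics"]).round(3).tolist())
    for q in ("console","panel","speed_slider_top","pointer_mark","button_top","recess_mouth","stand","stylus","reagent","petri","beaker","tipbox","crucible"):
        for r in ctrl.outline_of(q,c)[:3]:
            p=P[r["mask"]]; print(c,q,round(r["confidence"],2),np.round(r["bbox"]).tolist(),np.nanmedian(p,0).round(3) if len(p) else None)
E
```

```text
{'time': 0.0, 'joint_positions': array([ 1.17109208,  0.32180583, -0.07008648,  1.45167547,  0.02256821,
        1.37078767, -0.05691424]), 'qd': array([-0.00244388, -0.00106895, -0.00185726,  0.00027743, -0.00042509,
        0.00059893,  0.00074114]), 'joint_torque': array([-1.15099323e-03, -4.91284096e+01, -4.04575747e-01, -3.12525380e+01,
       -6.38302742e-02,  4.38011752e-02,  1.88743734e-04]), 'position': array([ 0.26108969, -0.59461479,  0.20177246]), 'tool_rot': array([-3.07278948e+00, -6.45015507e-01,  7.11445096e-04]), 'ft_force': array([-0.65293647,  0.59034986, -0.31659852]), 'torque': array([0.00695858, 0.009016  , 0.0015239 ]), 'grip_force': 0.0, 'grip_width': 1.0020619156443231}
scene [[-0.34, -0.704, 0.624, 1.275], [0.94, -0.25, 0.231, 0.38], [-0.007, 0.665, 0.747, 0.958], [0.0, 0.0, 0.0, 1.0]]
scene console 0.92 [179.0, 210.0, 80.0, 102.0] [ 0.636 -0.143  0.101]
scene panel 0.62 [181.0, 198.0, 82.0, 83.0] [ 0.606 -0.15   0.106]
scene speed_slider_top 0.42 [196.0, 178.0, 18.0, 14.0] [ 0.525 -0.146  0.114]
scene pointer_mark 0.21 [328.0, 202.0, 16.0, 28.0] [0.511 0.23
[... 1217 characters left out ...]
 [414.0, 226.0, 16.0, 16.0] [ 0.518 -0.148  0.123]
top recess_mouth 0.55 [422.0, 194.0, 139.0, 141.0] [ 0.582 -0.166  0.105]
top stylus 0.92 [234.0, 237.0, 18.0, 19.0] [0.503 0.225 0.101]
top stylus 0.73 [180.0, 232.0, 24.0, 19.0] [0.521 0.33  0.092]
top stylus 0.57 [222.0, 286.0, 24.0, 16.0] [0.401 0.251 0.099]
top reagent 0.88 [295.0, 154.0, 33.0, 32.0] [0.675 0.099 0.084]
top petri 0.66 [323.0, 282.0, 38.0, 43.0] [0.402 0.035 0.029]
top beaker 0.82 [137.0, 189.0, 39.0, 33.0] [0.609 0.451 0.043]
top tipbox 0.89 [148.0, 276.0, 48.0, 59.0] [0.417 0.429 0.016]
top crucible 0.62 [226.0, 128.0, 26.0, 26.0] [0.754 0.25  0.022]
top crucible 0.51 [424.0, 194.0, 135.0, 143.0] [ 0.582 -0.166  0.105]
```

```bash
python3 - <<'E'
import cv2,numpy as np
a=cv2.imread("pics/top0.png")[90:320,100:500]; cv2.imwrite("pics/top0c.png",cv2.resize(a,None,fx=2,fy=2,interpolation=2))
a=cv2.imread("pics/scene0.png")[130:330,120:420]; cv2.imwrite("pics/scene0c.png",cv2.resize(a,None,fx=2.6,fy=2.6,interpolation=2))
E
```

```text
(no output)
```

View pics/top0c.png

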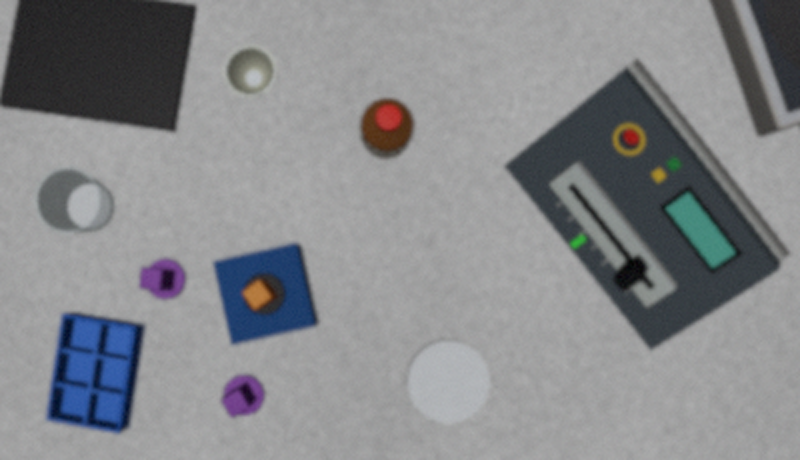

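View pics/scene0c.png

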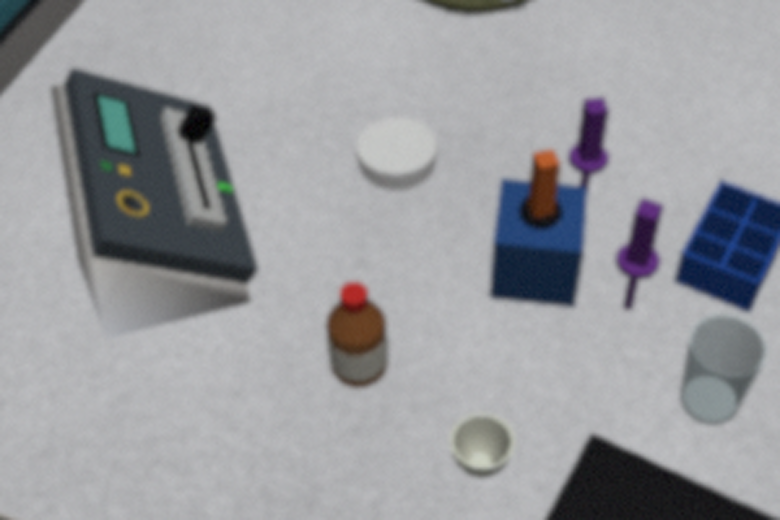

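The top crop shows the slider grip at full-image (415,226), the pointer at (390,210), the button at (414,160) and the orange stylus in the blue stand at about (229,236). The scene view agrees, and the two purple ones are the look-alikes.

```bash
cat > fit.py <<'E'
from h import *
def blobs(P,C):
    hsv=cv2.cvtColor(C,cv2.COLOR_RGB2HSV).astype(int); H,S,V=hsv[...,0],hsv[...,1],hsv[...,2]
    return dict(green=(H>48)&(H<72)&(S>140)&(V>100), yellow=(H>20)&(H<32)&(S>110)&(V>90), orange=(H>5)&(H<18)&(S>130)&(V>120), blue=(H>100)&(H<118)&(S>130), red=((H<5)|(H>174))&(S>150)&(V>90)), hsv
if __name__=="__main__":
  for c in ("top","scene"):
    d=np.load(c+"0.npz");P,C=d["P"],d["C"]; B,hsv=blobs(P,C)
    for k,m in B.items():
        n,l,s,ce=cv2.connectedComponentsWithStats(m.astype(np.uint8))
        for i in range(1,n):
            if s[i,4]>=8: print(c,k,s[i].tolist(),ce[i].round(1),np.nanmedian(P[l==i],0).round(4))
    # panel plane: dark grey region near the console
    m=(hsv[...,2]<95)&(hsv[...,2]>35)&(hsv[...,1]<110)&(P[...,0]>.4)&(P[...,0]<.78)&(P[...,1]<0.0)&(P[...,1]>-.35)&(P[...,2]>.04)&(P[...,2]<.17)
    m=cv2.erode(m.astype(np.uint8),np.ones((3,3)))>0
    Q=P[m]
    for _ in range(6):
        c0=Q.mean(0);n=np.linalg.svd(Q-c0)[2][2];n*=np.sign(n[2]);r=(P[m]-c0)@n;Q=P[m][abs(r)<.004]
    print(c,len(Q),"n",n.round(4),"tilt",np.degrees(np.arccos(n[2])).round(2),"yaw",np.degrees(np.arctan2(-n[1],-n[0])).round(2),"c0",c0.round(4),"rms",((Q-c0)@n).std())
    ux=np.array([-n[0],-n[1],0]);ux/=np.linalg.norm(ux);uy=np.cross([0,0,1],ux);ux=np.cross(uy,n)
    q=np.stack([(Q-c0)@ux,(Q-c0)@uy],1).astype(np.float32)
    print(" rect",cv2.minAreaRect(q), (c0+0).round(3))
E
python3 fit.py
```

```text
top green [435, 170, 4, 4, 11] [436.5 171.6] [ 0.6278 -0.1923  0.1358]
top green [35, 179, 45, 105, 3183] [ 58.7 231.9] [0.5137 0.6176 0.0609]
top green [385, 208, 8, 6, 30] [388.6 210.4] [ 0.5541 -0.1065  0.0622]
top yellow [406, 151, 17, 17, 119] [413.9 159.6] [ 0.6534 -0.1483  0.1231]
top yellow [426, 174, 7, 7, 37] [429. 177.] [ 0.6184 -0.1797  0.1253]
top orange [413, 154, 7, 7, 14] [416.6 156.1] [ 0.6639 -0.1567  0.1266]
top orange [222, 230, 13, 14, 120] [228. 237.] [0.5036 0.2301 0.171 ]
top blue [45, 96, 13, 10, 31] [50.1 99.9] [0.7991 0.6146 0.134 ]
top blue [208, 213, 49, 48, 1344] [232.5 236.2] [0.5051 0.2275 0.089 ]
top blue [125, 248, 46, 58, 2080] [146.9 275.9] [0.417  0.4297 0.0132]
top red [288, 142, 13, 14, 137] [293.9 148.3] [0.6824 0.0978 0.1189]
top red [412, 156, 7, 6, 35] [414.9 158.4] [ 0.6598 -0.1553  0.1103]
top red [550, 325, 6, 12, 56] [552.5 330.8] [ 0.282  -0.4627  0.1118]
top 1020 n [-0.1287  0.1741  0.9763] tilt 12.5 yaw -53.53 c0 [ 0.5841 -0.1701  0.1011] rms 0.0022520219957306315
 rect ((0.0837986022233963, -0.023582249879837036), (0.2440905570983886
[... 415 characters left out ...]
082 0.2319 0.1718]
scene blue [264, 62, 23, 12, 180] [275.5  67.7] [-1.0117 -0.4819 -0.4477]
scene blue [311, 200, 33, 46, 1121] [326.5 224.6] [0.5407 0.2404 0.0868]
scene blue [382, 201, 42, 47, 1204] [401.9 224. ] [0.4328 0.4282 0.0306]
scene blue [468, 346, 11, 19, 36] [473.2 354.6] [0.8038 0.6179 0.122 ]
scene red [142, 107, 5, 7, 26] [143.9 110. ] [ 0.2869 -0.4617  0.1102]
scene red [252, 240, 9, 9, 65] [255.6 243.8] [0.6881 0.1013 0.1195]
scene 387 n [-0.1022  0.1862  0.9772] tilt 12.26 yaw -61.24 c0 [ 0.6152 -0.152   0.105 ] rms 0.0022146968839644363
 rect ((0.06095602363348007, 0.02634468674659729), (0.29867035150527954, 0.2281353920698166), 43.639122009277344) [ 0.615 -0.152  0.105]
```

```bash
cat > plane.py <<'E'
from h import *
def panel_plane(P,C,rng=np.random.default_rng(0)):
    Q=P[(P[...,0]>.42)&(P[...,0]<.8)&(P[...,1]<.02)&(P[...,1]>-.36)&(P[...,2]>.035)&(P[...,2]<.17)&(C.max(-1)<110)]
    best=None;bc=0
    for _ in range(2000):
        a=Q[rng.choice(len(Q),3,False)];n=np.cross(a[1]-a[0],a[2]-a[0]);l=np.linalg.norm(n)
        if l<1e-4: continue
        n=n/l*np.sign(n[2])
        if abs(np.degrees(np.arccos(n[2]))-35)>6 or n[0]>0: continue
        k=(abs((Q-a[0])@n)<.002).sum()
        if k>bc: bc,best=k,(a[0],n)
    c0,n=best
    for _ in range(5):
        I=Q[abs((Q-c0)@n)<.003];c0=I.mean(0);n=np.linalg.svd(I-c0,full_matrices=False)[2][2];n*=np.sign(n[2])
    return c0,n,I,len(Q)
if __name__=="__main__":
  for c in ("top","scene"):
    d=np.load(c+"0.npz");c0,n,I,N=panel_plane(d["P"],d["C"])
    yaw=np.arctan2(-n[1],-n[0])
    print(c,len(I),N,"tilt",np.degrees(np.arccos(n[2])),"yaw",np.degrees(yaw))
    ux=np.array([np.cos(yaw)*n[2],np.sin(yaw)*n[2],np.hypot(n[0],n[1])]);uy=np.cross(n,ux)
    q=np.stack([(I-c0)@ux,(I-c0)@uy],1).astype(np.float32);r=cv2.minAreaRect(q);print(r)
    ring=np.array([.6545,-.149,.1235]);pt=np.array([.554,-.1065,.0622])
    for f in(ring,pt): print(((f-c0)@ux).round(4),((f-c0)@uy).round(4),((f-c0)@n).round(4))
    print("c0",c0)
E
python3 plane.py
```

```text
top 6120 9491 tilt 35.0469227210917 yaw -52.22782270864334
((-0.00878211110830307, -0.00348760187625885), (0.17167244851589203, 0.25904402136802673), 0.17937102913856506)
0.0341 0.0661 0.0004
-0.079 0.0127 0.0048
c0 [ 0.58529297 -0.16762586  0.10361165]
scene 2363 4098 tilt 34.54764970502977 yaw -51.474321816959346
((-0.01429632306098938, -0.020475104451179504), (0.26169025897979736, 0.17015555500984192), 89.05589294433594)
0.0283 0.046 -0.0001
-0.0854 -0.0062 0.0038
c0 [ 0.60395704 -0.15934609  0.10748429]
```

```bash
cat > plan.py <<'E'
from h import *
import json,sys,os
def panel():
    if os.path.exists("panel.json"): d=json.load(open("panel.json"))
    else: d=dict(yaw=-52.0,ring=[.6545,-.149,.1235])
    y=np.radians(d["yaw"]);t=np.radians(35)
    uy=np.array([-np.sin(y),np.cos(y),0]);ux=np.array([np.cos(y)*np.cos(t),np.sin(y)*np.cos(t),np.sin(t)]);n=np.cross(ux,uy)
    M=np.stack([ux,uy,n],1); return M,np.array(d["ring"])-M@np.array([.045,.07,.024])
def go(pos,Rt,s=None):
    """from the present pose: total slide and turn in move units, and what the TCP has now"""
    s=s or ctrl.get_state(); R0=R.from_rotvec(s["tool_rot"]).as_matrix()
    sl=R0.T@(np.array(pos)-s["position"])/.25; an=np.degrees(R.from_matrix(R0.T@Rt).as_rotvec())/30
    print("slide",sl.round(4).tolist(),"angular",an.round(4).tolist(),"| dist mm",np.linalg.norm(sl*250).round(1),"deg",np.linalg.norm(an*30).round(1))
def rep():
    s=ctrl.get_state();M,o=panel()
    print("t",round(s["time"],2),"pos",s["position"].round(4),"panel",(M.T@(s["position"]-o)).round(4),"q",s["joint_positions"].round(2),"f",s["ft_force"].round(1),"grip",round(s["grip_width"],3),round(s["grip_force"],1))
    return s
E
python3 - <<'E'
from plan import *
rep();M,o=panel();print(o)
T=np.stack([-M[:,0],M[:,1],-M[:,2]],1)
go(o+M@[-.02,-.01,.2],T)
im=ctrl.get_image("wrist");print(np.array(im["tool_from_camera"]).round(3).tolist(),im["camera_matrix"])
E
```

```text
t 1.4 pos [ 0.2613 -0.5952  0.2029] panel [ 0.1802 -0.5145  0.0262] q [ 1.17  0.32 -0.07  1.45  0.02  1.37 -0.06] f [-0.  -0.7  0.3] grip 0.999 0.0
[ 0.58511993 -0.1738964   0.07802941]
slide [1.6952, -1.5204, -0.1102] angular [-1.0576, -0.8219, -3.3544] | dist mm 569.9 deg 108.4
[[0.001, 0.955, 0.296, 0.08], [1.0, -0.001, 0.0, -0.0], [0.001, 0.296, -0.955, -0.181], [0.0, 0.0, 0.0, 1.0]] [[291.499893     0.         282.08647513]
 [  0.         291.499893   211.70591273]
 [  0.           0.           1.        ]]
```

```bash
python3 -m inch '[{"slide":[0.6,-0.4,-0.4],"angular":[-0.26,-0.2,-0.84],"claw":0},{"slide":[0.6,-0.4,-0.4],"angular":[-0.26,-0.2,-0.84],"claw":0},{"slide":[0.6,-0.4,-0.4],"angular":[-0.26,-0.2,-0.84],"claw":0},{"slide":[0.6,-0.4,-0.4],"angular":[-0.26,-0.2,-0.84],"claw":0},{"slide":[0.6,-0.4,-0.4],"angular":[-0.26,-0.2,-0.84],"claw":0}]' 10
python3 -m inch '[{"slide":[0,0,0],"angular":[-0.26,-0.2,-0.84],"claw":0},{"slide":[0,0,0],"angular":[-0.26,-0.2,-0.84],"claw":0},{"slide":[0,0,0],"angular":[-0.26,-0.2,-0.84],"claw":0},{"slide":[0,0,0],"angular":[-0.26,-0.2,-0.84],"claw":0}]'
cat > g.py <<'E'
from plan import *
import sys
rep();M,o=panel();T=np.stack([-M[:,0],M[:,1],-M[:,2]],1)
go(o+M@[float(a) for a in sys.argv[1:4]],T)
E
python3 g.py -.02 -.01 .2
```

```text
time: 1.95
position: [0.365, -0.4379, 0.3077]
tool_rot: [2.705, 1.25, -0.103]
ft_force: [0.8, -0.0, 1.2]
grip_width: 0.628
grip_force: 0.0
time: 2.35
position: [0.3576, -0.4427, 0.3027]
tool_rot: [2.254, 1.719, -0.207]
ft_force: [0.3, -0.6, 0.6]
grip_width: 0.503
grip_force: 0.0
t 2.35 pos [ 0.3576 -0.4427  0.3027] panel [ 0.1876 -0.3447  0.1429] q [ 0.98 -0.1  -0.25  1.76  0.18  1.22  0.42] f [ 0.3 -0.6  0.6] grip 0.503 0.0
slide [1.578, 0.1388, -0.1593] angular [-0.5258, -0.424, -1.6746] | dist mm 398.0 deg 54.2
```

```bash
python3 -m inch '[{"slide":[0.8,0.07,-0.08],"angular":[-0.26,-0.21,-0.84],"claw":0},{"slide":[0.8,0.07,-0.08],"angular":[-0.26,-0.21,-0.84],"claw":0},{"slide":[0.8,0.07,-0.08],"angular":[-0.26,-0.21,-0.84],"claw":0},{"slide":[0.8,0.07,-0.08],"angular":[-0.26,-0.21,-0.84],"claw":0},{"slide":[0.8,0.07,-0.08],"angular":[-0.26,-0.21,-0.84],"claw":0}]'
python3 g.py -.02 -.01 .2
```

```text
time: 2.85
position: [0.4296, -0.2564, 0.2661]
tool_rot: [1.716, 2.075, -0.288]
ft_force: [0.3, 1.5, 1.3]
grip_width: 0.501
grip_force: 0.0
t 2.85 pos [ 0.4296 -0.2564  0.2661] panel [ 0.0827 -0.1733  0.1717] q [ 0.46 -0.3  -0.22  2.04  0.34  1.11  0.32] f [0.3 1.5 1.3] grip 0.501 0.0
slide [0.6598, 0.3967, -0.1249] angular [-0.2618, -0.2161, -0.84] | dist mm 195.0 deg 27.2
```

```bash
python3 -m inch '[{"slide":[0.66,0.4,-0.05],"angular":[-0.26,-0.22,-0.84],"claw":0},{"slide":[0.66,0.4,-0.05],"angular":[-0.26,-0.22,-0.84],"claw":0},{"slide":[0.66,0.4,-0.05],"angular":[-0.26,-0.22,-0.84],"claw":0},{"slide":[0.66,0.4,-0.05],"angular":[-0.26,-0.22,-0.84],"claw":0},{"slide":[0.66,0.4,-0.05],"angular":[-0.26,-0.22,-0.84],"claw":0}]'
python3 g.py -.02 -.01 .2
```

```text
time: 3.35
position: [0.5013, -0.0798, 0.2118]
tool_rot: [1.117, 2.315, -0.355]
ft_force: [-0.5, -0.7, 0.1]
grip_width: 0.5
grip_force: 0.0
t 3.35 pos [ 0.5013 -0.0798  0.2118] panel [-0.0263 -0.0081  0.1817] q [ 0.05 -0.23 -0.33  2.14  0.57  1.04  0.15] f [-0.5 -0.7  0.1] grip 0.5 0.0
slide [-0.0251, -0.0078, -0.0731] angular [0.0042, -0.0015, 0.0151] | dist mm 19.4 deg 0.5
```

Good viewpoint. Now the wrist picture.

```bash
python3 - <<'E'
from plan import *; from fit import blobs; from plane import panel_plane
s=ctrl.get_state();im=ctrl.get_image("wrist");save(im,"w1");P=cloud(im,s);C=im["color"];np.savez("w1.npz",P=P,C=C)
M,o=panel()
B,hsv=blobs(P,C)
for k,m in B.items():
    n,l,st,ce=cv2.connectedComponentsWithStats(m.astype(np.uint8))
    for i in range(1,n):
        if st[i,4]>=30:
            p=np.nanmedian(P[l==i],0); print(k,st[i].tolist(),ce[i].round(1),p.round(4),"panel",(M.T@(p-o)).round(4), "bboxmid", )
c0,n,I,N=panel_plane(P,C);print(len(I),N,"tilt",np.degrees(np.arccos(n[2])),"yaw",np.degrees(np.arctan2(-n[1],-n[0])),"plane z in panel",(M.T@(c0-o)))
for q in("speed_slider_top","pointer_mark","recess_mouth","button_top"):
    for r in ctrl.outline_of(q,"wrist")[:2]:
        p=np.nanmedian(P[r["mask"]],0);print(q,round(r["confidence"],2),np.round(r["bbox"]),"panel",(M.T@(p-o)).round(4))
L=(P-o)@M
top=(L[...,2]>.07)&(L[...,2]<.085)&(abs(L[...,1])<.1)&(abs(L[...,0]+.03)<.03)
print("grip top",top.sum(),[np.percentile(L[top][:,i],[2,50,98]).round(4) for i in range(3)])
tr=(L[...,2]>.033)&(L[...,2]<.043)&(L[...,0]>-.07)&(L[...,0]<0)
print("track",[np.percentile(L[tr][:,i],[2,50,98]).round(4) for i in range(2)])
E
```

```text
green [300, 149, 8, 16, 117] [303.5 156.6] [ 0.5511 -0.1049  0.06  ] panel [-0.072   0.0157  0.0284] bboxmid
green [301, 261, 9, 7, 61] [304.9 263.9] [ 0.6262 -0.1916  0.135 ] panel [0.0648 0.0215 0.0241] bboxmid
yellow [333, 238, 24, 24, 170] [346.6 247.9] [ 0.6593 -0.1423  0.1203] panel [0.0413 0.0779 0.0227] bboxmid
yellow [301, 246, 10, 9, 88] [305.5 250. ] [ 0.6168 -0.1788  0.124 ] panel [0.0455 0.022  0.0243] bboxmid
yellow [189, 276, 16, 48, 366] [194.7 300.1] [ 0.426  -0.0267  0.282 ] panel [-0.0583 -0.0348  0.2898] bboxmid
yellow [367, 277, 9, 47, 212] [371.9 303.5] [0.4659 0.0063 0.2828] panel [-0.059   0.0169  0.2913] bboxmid
orange [536, 79, 24, 38, 531] [550.6  98.7] [0.6598 0.0921 0.0816] panel [-0.1319  0.2226  0.0968] bboxmid
blue [245, 278, 6, 7, 32] [247.8 281. ] [ 0.7077 -0.4611  0.0395] panel [ 0.2251 -0.0802 -0.2046] bboxmid
red [335, 242, 14, 10, 96] [341.8 246.5] [ 0.6622 -0.1564  0.1117] panel [0.0469 0.0715 0.0083] bboxmid
1086 3888 tilt 35.27541467716786 yaw -52.53625698521473 plane z in panel [-0.00111293 -0.02794371  0.02408604]
speed_slider_top 0.63 [253. 196.  27.  38.] panel [-0.0348 -0.0384  0.0754]
recess_mouth 0.7 [289. 211. 233. 139.] panel [-0.0152  0.0025  0.0298]
button_top 0.72 [525.  83.  70.  94.] panel [-0.1502  0.2188  0.0717]
grip top 520 [array([-0.0465, -0.0344, -0.0206]), array([-0.0482, -0.0387, -0.0292]), array([0.0717, 0.0777, 0.0794])]
track [array([-0.0525, -0.0349, -0.0141]), array([-0.0809,  0.0085,  0.081 ])]
```

View pics/w1.png

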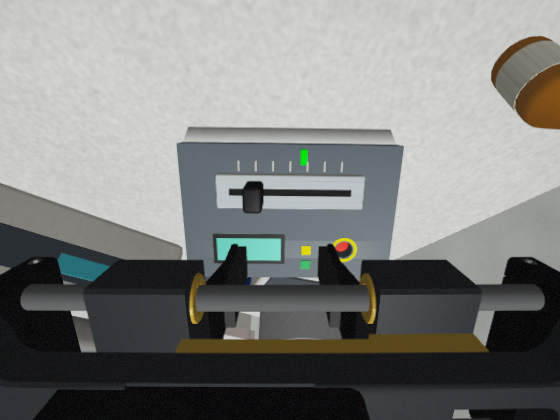

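The wrist picture shows the pointer at (303,156), the grip at (252,196) and the ring at (344,249). In the panel frame the pointer is at y = 15.7 mm and the grip at −38.6 mm, so the grip must slide +54.3 mm.

```bash
python3 g.py -.0335 -.0385 .0605
```

```text
t 3.6 pos [ 0.5001 -0.0879  0.2141] panel [-0.0203 -0.0141  0.1804] q [ 0.06 -0.23 -0.32  2.14  0.57  1.05  0.15] f [-0.8 -0.7 -0.1] grip 0.5 0.0
slide [0.0531, -0.0957, 0.4799] angular [-0.0085, 0.0025, -0.0052] | dist mm 123.0 deg 0.3
```

```bash
python3 -m inch '[{"slide":[0.053,-0.096,0.2],"angular":[0,0,0],"claw":0},{"slide":[0.053,-0.096,0.2],"angular":[0,0,0],"claw":0},{"slide":[0.053,-0.096,0.2],"angular":[0,0,0],"claw":0},{"slide":[0.053,-0.096,0.2],"angular":[0,0,0],"claw":0},{"slide":[0.053,-0.096,0.2],"angular":[0,0,0],"claw":0}]'
python3 g.py -.0335 -.0385 .0605
```

```text
time: 4.1
position: [0.4938, -0.1142, 0.1674]
tool_rot: [1.125, 2.307, -0.357]
ft_force: [-0.5, 0.5, 0.8]
grip_width: 0.495
grip_force: 0.0
t 4.1 pos [ 0.4938 -0.1142  0.1674] panel [-0.0333 -0.0352  0.1324] q [ 0.08 -0.22 -0.29  2.23  0.62  0.93  0.12] f [-0.5  0.5  0.8] grip 0.495 0.0
slide [0.0018, -0.0132, 0.2876] angular [0.0006, 0.0065, 0.0003] | dist mm 72.0 deg 0.2
```

```bash
python3 - <<'E'
from plan import *; from fit import blobs
im=ctrl.get_image("wrist") # let settle
s=ctrl.get_state();im=ctrl.get_image("wrist");save(im,"w2");P=cloud(im,s);C=im["color"];M,o=panel();L=(P-o)@M
rep()
g=blobs(P,C)[0]["green"]&(L[...,0]<-.05)&(L[...,2]<.05); print("ptr",g.sum(),np.nanmedian(L[g],0).round(4))
top=(L[...,2]>.072)&(L[...,2]<.085)&(abs(L[...,1])<.1)&(abs(L[...,0]+.03)<.03)
print("grip top",top.sum(),[np.percentile(L[top][:,i],[2,50,98]).round(4) for i in range(3)])
E
python3 g.py -.0335 -.0385 .0605
```

```text
t 4.2 pos [ 0.4934 -0.1142  0.1668] panel [-0.0339 -0.0355  0.1321] q [ 0.08 -0.22 -0.29  2.23  0.62  0.93  0.12] f [-0.5 -0.  -0.4] grip 0.497 0.0
ptr 153 [-0.0719  0.0155  0.0283]
grip top 691 [array([-0.0464, -0.0343, -0.0206]), array([-0.049 , -0.0394, -0.03  ]), array([0.074 , 0.0777, 0.0792])]
t 4.2 pos [ 0.4934 -0.1142  0.1668] panel [-0.0339 -0.0355  0.1321] q [ 0.08 -0.22 -0.29  2.23  0.62  0.93  0.12] f [-0.5 -0.  -0.4] grip 0.497 0.0
slide [-0.0006, -0.0118, 0.2864] angular [-0.0004, 0.0056, 0.0018] | dist mm 71.7 deg 0.2
```

```bash
python3 -m inch '[{"slide":[0,-0.015,0.1],"angular":[0,0,0],"claw":0},{"slide":[0,-0.015,0.2],"angular":[0,0,0],"claw":0},{"slide":[0,-0.015,0.284],"angular":[0,0,0],"claw":0},{"slide":[0,-0.015,0.284],"angular":[0,0,0],"claw":0},{"slide":[0,-0.015,0.284],"angular":[0,0,0],"claw":0},{"slide":[0,-0.015,0.284],"angular":[0,0,0],"claw":-0.7},{"slide":[0,-0.015,0.284],"angular":[0,0,0],"claw":-0.7},{"slide":[0,-0.015,0.284],"angular":[0,0,0],"claw":-0.7},{"slide":[0,-0.015,0.284],"angular":[0,0,0],"claw":-0.7},{"slide":[0,-0.015,0.284],"angular":[0,0,0],"claw":-0.7}]' 8
python3 g.py -.0335 .0155 .0605
```

```text
time: 5.2
position: [0.5143, -0.1494, 0.1075]
tool_rot: [1.125, 2.309, -0.359]
ft_force: [0.2, -0.4, 0.2]
grip_width: 0.18
grip_force: 0.0
t 5.2 pos [ 0.5143 -0.1494  0.1075] panel [-0.0346 -0.0407  0.0602] q [ 0.13 -0.09 -0.26  2.26  0.74  0.78  0.04] f [ 0.2 -0.4  0.2] grip 0.18 0.0
slide [-0.0048, 0.2248, -0.0016] angular [-0.004, 0.0037, 0.0028] | dist mm 56.2 deg 0.2
```

```bash
python3 -m inch '[{"slide":[0,0,0],"angular":[0,0,0],"claw":-1},{"slide":[0,0,0],"angular":[0,0,0],"claw":-1},{"slide":[0,0,0],"angular":[0,0,0],"claw":-1},{"slide":[0,0,0],"angular":[0,0,0],"claw":-1}]' 8
python3 - <<'E'
from plan import *
im=ctrl.get_image("wrist");save(im,"w3")
E
```

```text
time: 5.6
position: [0.5142, -0.1495, 0.1071]
tool_rot: [1.125, 2.31, -0.359]
ft_force: [-0.0, 0.4, 0.5]
grip_width: 0.013
grip_force: 0.0
```

View pics/w3.png

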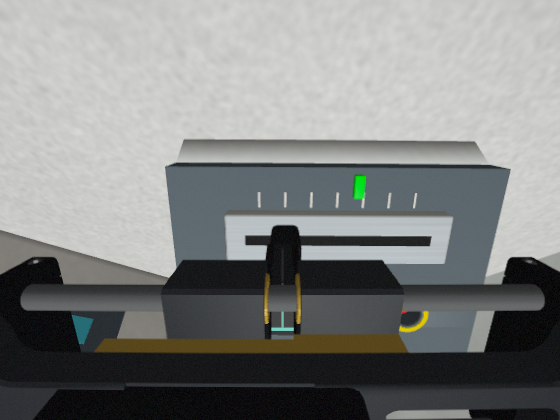

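```bash
python3 - <<'E'
from plan import *
s=rep();im=ctrl.get_image("wrist");P=cloud(im,s);M,o=panel();L=(P-o)@M
Ti=np.linalg.inv(np.array(im["tool_from_camera"]))
for z in(-.06,-.008,0,.011):
    c=Ti@[0,0,z,1];p=cv2.projectPoints(np.array([[c[0],-c[1],-c[2]]]),np.zeros(3),np.zeros(3),np.array(im["camera_matrix"]),np.array(im["dist_coeffs"]))[0].ravel();print(z,p.round())
for v in range(215,345,8): print(v,L[v,284].round(4),L[v,275].round(4),im["color"][v,284])
E
```

```text
t 5.65 pos [ 0.5142 -0.1495  0.1071] panel [-0.0348 -0.0408  0.0599] q [ 0.13 -0.09 -0.26  2.26  0.74  0.78  0.04] f [ 0.1 -0.5 -0.4] grip 0.005 0.0
-0.06 [283. 301.]
-0.008 [283. 255.]
0 [283. 249.]
0.011 [283. 243.]
215 [-0.0519 -0.0401  0.0369] [-0.0521 -0.0467  0.0376] [134 135 130]
223 [-0.046  -0.0401  0.0377] [-0.0461 -0.0467  0.038 ] [185 192 196]
231 [-0.0465 -0.0401  0.0556] [-0.0463 -0.0463  0.0552] [13 12 15]
239 [-0.0465 -0.0402  0.0698] [-0.0456 -0.0459  0.0676] [13 12 16]
247 [-0.0454 -0.0402  0.0795] [-0.0459 -0.0456  0.0807] [18 15 16]
255 [-0.0462 -0.0402  0.0923] [-0.0459 -0.0453  0.0918] [15 18 20]
263 [-0.0454 -0.0403  0.1005] [-0.046  -0.045   0.1016] [16 18 19]
271 [-0.0431 -0.0403  0.105 ] [-0.0466 -0.0448  0.1114] [16 21 20]
279 [-0.046  -0.0403  0.1181] [-0.0463 -0.0446  0.1187] [19 19 20]
287 [-0.0689 -0.0406  0.1622] [-0.0691 -0.0433  0.1627] [46 46 46]
295 [-0.0683 -0.0406  0.1657] [-0.0682 -0.0432  0.1656] [64 67 67]
303 [-0.0658 -0.0406  0.1661] [-0.0651 -0.0433  0.1651] [ 96  99 100]
311 [-0.0621 -0.0405  0.1648] [-0.0627 -0.0433  0.1657] [93 95 96]
319 [-0.0315 -0.0403  0.1285] [-0.0306 -0.0444  0.1274] [72 71 72]
327 [-0.0262 -0.0402  0.1275] [-0.0263 -0.0444  0.1276] [ 93 136 127]
335 [ 0.0655 -0.0395  0.024 ] [ 0.0658 -0.0476  0.0236] [81 90 93]
343 [-0.0607 -0.0406  0.1769] [-0.0591 -0.043   0.175 ] [88 71 25]
```

```bash
python3 - <<'E'
import cv2,numpy as np
a=cv2.imread("pics/w3.png")[200:350,200:370].astype(float); a=np.clip(a*4,0,255).astype(np.uint8)
cv2.imwrite("pics/w3c.png",cv2.resize(a,None,fx=4,fy=4,interpolation=1)[:600])
E
```

```text
(no output)
```

View pics/w3c.png

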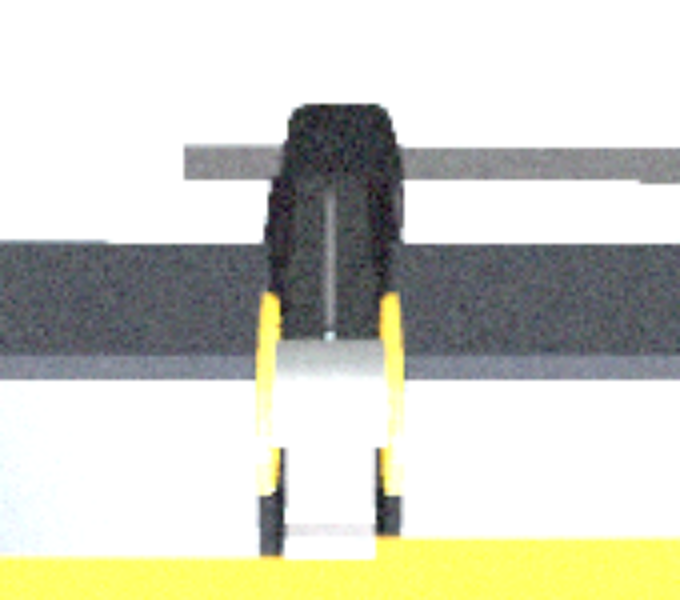

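```bash
python3 -m inch '[{"slide":[0,0,-0.2],"angular":[0,0,0],"claw":-1},{"slide":[0,0,-0.4],"angular":[0,0,0],"claw":-1},{"slide":[0,0,-0.4],"angular":[0,0,0],"claw":-1},{"slide":[0,0,-0.4],"angular":[0,0,0],"claw":-1},{"slide":[0,0,-0.4],"angular":[0,0,0],"claw":-1}]'
python3 - <<'E'
from plan import *
s=rep();im=ctrl.get_image("wrist");save(im,"w4");P=cloud(im,s);M,o=panel();L=(P-o)@M
import cv2
a=im["color"][150:330,180:400,::-1].astype(float);cv2.imwrite("pics/w4c.png",cv2.resize(np.clip(a*2.5,0,255).astype(np.uint8),None,fx=3,fy=3))
top=(L[...,2]>.05)&(L[...,2]<.085)&(abs(L[...,1])<.1)&(abs(L[...,0]+.03)<.03)
print("grip top",top.sum(),[np.percentile(L[top][:,i],[2,50,98]).round(4) for i in range(3)])
Lt=np.linalg.inv(R.from_rotvec(s["tool_rot"]).as_matrix())
tool=(P-s["position"])@R.from_rotvec(s["tool_rot"]).as_matrix()
f=(abs(tool[...,1])<.02)&(abs(tool[...,0])<.03)&(tool[...,2]<.03)
print("fingers in tool frame",[np.percentile(tool[f][:,i],[1,50,99]).round(4) for i in range(3)])
E
```

```text
time: 6.2
position: [0.4783, -0.1046, 0.188]
tool_rot: [1.126, 2.31, -0.361]
ft_force: [-0.2, -0.4, 0.1]
grip_width: 0.01
grip_force: 0.0
t 6.2 pos [ 0.4783 -0.1046  0.188 ] panel [-0.0355 -0.0415  0.159 ] q [ 0.08 -0.27 -0.31  2.22  0.57  0.99  0.16] f [-0.2 -0.4  0.1] grip 0.01 0.0
grip top 664 [array([-0.047 , -0.0374, -0.021 ]), array([-0.0483, -0.0388, -0.0301]), array([0.0513, 0.0774, 0.0793])]
fingers in tool frame [array([-0.0043,  0.0267,  0.0296]), array([-0.0196, -0.0003,  0.0196]), array([-0.1393, -0.1271, -0.0271])]
```

View pics/w4c.png

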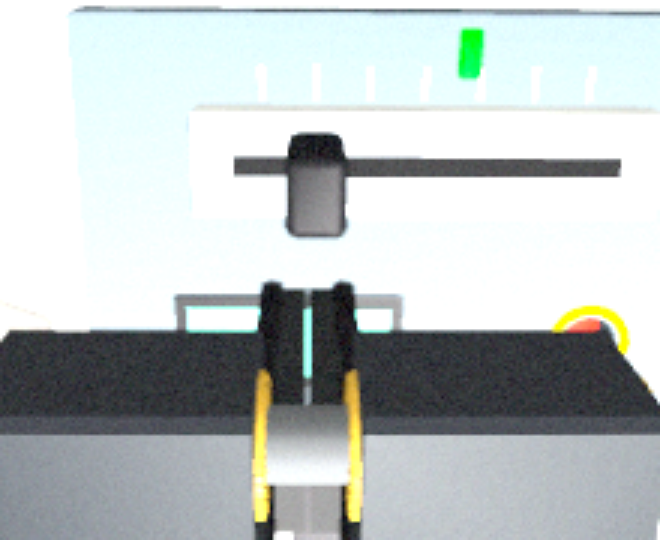

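```bash
python3 - <<'E'
from plan import *
s=rep();im=ctrl.get_image("wrist");P=cloud(im,s)
Rm=R.from_rotvec(s["tool_rot"]).as_matrix();tool=(P-s["position"])@Rm
for v in range(238,276,3): print(v,tool[v,272].round(4),tool[v,278].round(4),tool[v,290].round(4))
tp=ctrl.get_image("top");Pt=cloud(tp);tl=(Pt-s["position"])@Rm
f=(abs(tl[...,1])<.025)&(abs(tl[...,0])<.02)&(tl[...,2]>-.08)&(tl[...,2]<.05)
print("top cam",f.sum(),np.percentile(tl[f],[1,50,99],axis=0).round(4) if f.any() else "")
sc=ctrl.get_image("scene");Pt=cloud(sc);tl=(Pt-s["position"])@Rm
f=(abs(tl[...,1])<.025)&(abs(tl[...,0])<.02)&(tl[...,2]>-.08)&(tl[...,2]<.05)
print("scene cam",f.sum(),np.sort(tl[f][:,2])[::-1][:40:2].round(3), np.median(tl[f],0).round(4) if f.any() else "")
save(sc,"s4")
E
```

```text
t 6.25 pos [ 0.4781 -0.1048  0.1875] panel [-0.0358 -0.0418  0.1586] q [ 0.08 -0.27 -0.31  2.22  0.57  0.99  0.16] f [-0.7 -0.   0. ] grip 0.003 0.0
238 [-0.0467 -0.0124  0.1348] [-0.0465 -0.0054  0.1344] [-0.0464  0.0086  0.1344]
241 [-0.0503 -0.0124  0.1346] [-0.0507 -0.0054  0.1354] [-0.0506  0.0087  0.1352]
244 [ 0.0127 -0.0066 -0.0201] [-0.0546 -0.0054  0.1356] [-0.0542  0.0087  0.1348]
247 [ 0.0127 -0.0065 -0.0246] [ 0.0111 -0.003  -0.0209] [ 0.0112  0.0042 -0.0211]
250 [ 0.0122 -0.0064 -0.0277] [ 0.0107 -0.003  -0.0244] [ 0.0109  0.0041 -0.0247]
253 [ 0.0123 -0.0062 -0.032 ] [ 0.0109 -0.0029 -0.0289] [ 0.0111  0.0039 -0.0293]
256 [ 0.0128 -0.006  -0.0368] [ 0.0112 -0.0028 -0.0335] [ 0.0109  0.0039 -0.0328]
259 [ 0.0127 -0.0059 -0.0402] [ 0.0108 -0.0028 -0.0363] [ 0.0114  0.0037 -0.0376]
262 [ 0.0122 -0.0058 -0.0428] [ 0.0108 -0.0027 -0.0399] [ 0.0109  0.0037 -0.0402]
265 [ 0.0111 -0.0058 -0.0441] [ 0.0109 -0.0027 -0.0437] [ 0.0114  0.0036 -0.0445]
268 [ 0.0112 -0.0057 -0.0474] [ 0.0112 -0.0026 -0.0475] [ 0.0114  0.0035 -0.0478]
271 [ 0.0111 -0.0056 -0.0504] [ 0.0111 -0.0026 -0.0503] [ 0.0109  0.0034 -0.05  ]
274 [ 0.0124 -0.0054 -0.0558] [ 0.0106 -0.0026 -0.0525] [ 0.0114  0.0033 -0.0539]
top cam 65 [[-0.0128 -0.0101 -0.0782]
 [-0.0102 -0.0033 -0.0305]
 [-0.0027  0.0104 -0.0179]]
scene cam 186 [-0.018 -0.02  -0.021 -0.021 -0.022 -0.022 -0.022 -0.023 -0.023 -0.024
 -0.024 -0.026 -0.026 -0.027 -0.027 -0.028 -0.029 -0.029 -0.029 -0.03 ] [-0.0075  0.0102 -0.0454]
```

The cameras agree that the fingertips sit 19 mm *behind* the reported TCP, not 11 mm ahead as stated. The fingers therefore closed just above the grip. I'll use grasp point = TCP − 38 mm along the tool z from here on.

```bash
python3 -m inch '[{"slide":[-0.016,0.01,0.1],"angular":[0,0,0],"claw":0},{"slide":[-0.016,0.01,0.2],"angular":[0,0,0],"claw":0},{"slide":[-0.016,0.01,0.2],"angular":[0,0,0],"claw":0},{"slide":[-0.016,0.01,0.2],"angular":[0,0,0],"claw":0},{"slide":[-0.016,0.01,0.2],"angular":[0,0,0],"claw":0}]' 8
python3 g.py -.032 -.0392 .0285
```

```text
time: 6.9
position: [0.5009, -0.1273, 0.1511]
tool_rot: [1.125, 2.309, -0.359]
ft_force: [-0.2, 0.2, 0.8]
grip_width: 0.376
grip_force: 0.0
t 6.9 pos [ 0.5009 -0.1273  0.1511] panel [-0.0307 -0.0376  0.1106] q [ 0.11 -0.18 -0.29  2.24  0.65  0.88  0.11] f [-0.2  0.2  0.8] grip 0.376 0.0
slide [0.006, -0.0057, 0.3284] angular [-0.003, 0.0038, 0.0031] | dist mm 82.1 deg 0.2
```

```bash
python3 -m inch '[{"slide":[0.006,-0.006,0],"angular":[0,0,0],"claw":0},{"slide":[0.006,-0.006,0],"angular":[0,0,0],"claw":0},{"slide":[0.006,-0.006,0.12],"angular":[0,0,0],"claw":0},{"slide":[0.006,-0.006,0.24],"angular":[0,0,0],"claw":0},{"slide":[0.006,-0.006,0.328],"angular":[0,0,0],"claw":0},{"slide":[0.006,-0.006,0.328],"angular":[0,0,0],"claw":0},{"slide":[0.006,-0.006,0.328],"angular":[0,0,0],"claw":-1},{"slide":[0.006,-0.006,0.328],"angular":[0,0,0],"claw":-1},{"slide":[0.006,-0.006,0.328],"angular":[0,0,0],"claw":-1},{"slide":[0.006,-0.006,0.328],"angular":[0,0,0],"claw":-1}]' 8
python3 g.py -.032 .0155 .0285
```

```text
time: 7.9
position: [0.5282, -0.1645, 0.0836]
tool_rot: [1.124, 2.308, -0.358]
ft_force: [-0.7, 0.6, 1.6]
grip_width: 0.227
grip_force: 8.0
t 7.9 pos [ 0.5282 -0.1645  0.0836] panel [-0.0316 -0.0391  0.0289] q [ 0.16 -0.02 -0.26  2.26  0.81  0.72 -0.01] f [-0.7  0.6  1.6] grip 0.227 8.0
slide [0.0013, 0.2184, 0.0014] angular [-0.0016, 0.0055, 0.0026] | dist mm 54.6 deg 0.2
```

```bash
python3 -m inch '[{"slide":[0,0.04,0],"angular":[0,0,0],"claw":-1},{"slide":[0,0.08,0],"angular":[0,0,0],"claw":-1},{"slide":[0,0.12,0],"angular":[0,0,0],"claw":-1},{"slide":[0,0.16,0],"angular":[0,0,0],"claw":-1},{"slide":[0,0.2,0],"angular":[0,0,0],"claw":-1},{"slide":[0,0.22,0],"angular":[0,0,0],"claw":-1},{"slide":[0,0.22,0],"angular":[0,0,0],"claw":-1},{"slide":[0,0.22,0],"angular":[0,0,0],"claw":-1},{"slide":[0,0.22,0],"angular":[0,0,0],"claw":-1}]' 8
python3 g.py -.032 .0155 .0285
```

```text
time: 8.8
position: [0.5725, -0.1303, 0.0834]
tool_rot: [1.123, 2.308, -0.356]
ft_force: [0.8, 1.5, 5.6]
grip_width: 0.227
grip_force: 8.0
t 8.8 pos [ 0.5725 -0.1303  0.0834] panel [-0.0314  0.0169  0.0286] q [ 0.12  0.08 -0.29  2.16  0.84  0.78 -0.08] f [0.8 1.5 5.6] grip 0.227 8.0
slide [0.0024, -0.0057, 0.0003] angular [0.0013, 0.0057, 0.0031] | dist mm 1.5 deg 0.2
```

```bash
python3 -m inch '[{"slide":[0,-0.004,0],"angular":[0,0,0],"claw":-1},{"slide":[0,-0.004,0],"angular":[0,0,0],"claw":-0.1},{"slide":[0,-0.004,0],"angular":[0,0,0],"claw":-0.1},{"slide":[0,-0.004,0],"angular":[0,0,0],"claw":-0.1},{"slide":[0,-0.004,-0.2],"angular":[0,0,0],"claw":-0.1},{"slide":[0,-0.004,-0.4],"angular":[0,0,0],"claw":-0.1},{"slide":[0,-0.004,-0.5],"angular":[0,0,0],"claw":-0.1},{"slide":[0,-0.004,-0.5],"angular":[0,0,0],"claw":-0.1},{"slide":[0,-0.004,-0.5],"angular":[0,0,0],"claw":-0.1},{"slide":[0,-0.004,-0.5],"angular":[0,0,0],"claw":-0.1}]' 8
cat > chk.py <<'E'
from plan import *; from fit import blobs
s=rep();im=ctrl.get_image("wrist");save(im,"w5");P=cloud(im,s);C=im["color"];M,o=panel();L=(P-o)@M
B=blobs(P,C)[0]
g=B["green"]&(L[...,0]<-.05)&(L[...,2]<.05); print("ptr",g.sum(),np.nanmedian(L[g],0).round(4))
top=(L[...,2]>.072)&(L[...,2]<.085)&(abs(L[...,1])<.1)&(abs(L[...,0]+.03)<.03)
print("grip top",top.sum(),[np.percentile(L[top][:,i],[2,50,98]).round(4) for i in range(3)])
y=B["yellow"]&(abs(L[...,2]-.024)<.006)&(L[...,1]>.05); print("ring",y.sum(),[np.percentile(L[y][:,i],[1,50,99]).round(4) for i in range(3)])
r=B["red"]&(L[...,1]>.05)&(L[...,1]<.1)&(L[...,0]>.02); print("btn",r.sum(),np.nanmedian(L[r],0).round(4))
E
python3 chk.py; python3 - <<'E'
from plan import *
d=np.load("top0.npz");P,C=d["P"],d["C"]
from fit import blobs
B=blobs(P,C)[0]
m=B["orange"]&(P[...,2]>.155)&(P[...,1]>.1); Q=P[m];r=cv2.minAreaRect(Q[:,:2].astype(np.float32)*1000);print("handle top",m.sum(),r,Q[:,2].mean())
b=B["blue"]&(abs(P[...,2]-.09)<.008)&(abs(P[...,1]-.225)<.08);print("stand",cv2.minAreaRect(P[b][:,:2].astype(np.float32)*1000),np.median(P[b][:,2]))
E
```

```text
time: 9.8
position: [0.5251, -0.0761, 0.1828]
tool_rot: [1.127, 2.311, -0.362]
ft_force: [0.6, -0.5, 0.2]
grip_width: 0.445
grip_force: 0.0
t 9.8 pos [ 0.5251 -0.0761  0.1828] panel [-0.0333  0.0129  0.1512] q [ 0.07 -0.14 -0.36  2.13  0.63  1.    0.06] f [ 0.6 -0.5  0.2] grip 0.445 0.0
ptr 137 [-0.0722  0.0156  0.0284]
grip top 592 [array([-0.0464, -0.0344, -0.0207]), array([0.0063, 0.0155, 0.0248]), array([0.0734, 0.0776, 0.0791])]
ring 68 [array([0.0284, 0.0361, 0.0492]), array([0.0719, 0.0814, 0.0859]), array([0.0221, 0.0241, 0.0255])]
btn 4 [0.0438 0.0783 0.0079]
handle top 117 ((502.9512023925781, 230.28366088867188), (20.872833251953125, 22.06149673461914), 35.20984649658203) 0.17095897251231273
stand ((504.0887756347656, 229.66326904296875), (84.31798553466797, 88.013427734375), 11.506378173828125) 0.08900852362315459
```

```bash
cat > gs.py <<'E'
from plan import *
import sys
rep();x,y,z,az=[float(a) for a in sys.argv[1:5]];a=np.radians(az)
Y=np.array([np.cos(a),np.sin(a),0]);Z=np.array([0,0,-1.]);go([x,y,z],np.stack([np.cross(Y,Z),Y,Z],1))
E
python3 gs.py .503 .230 .25 35.2
python3 - <<'E'
from plan import *
for c in("top","scene"):
    d=np.load(f"{c}0.npz");P,C=d["P"],d["C"];h=cv2.cvtColor(C,cv2.COLOR_RGB2HSV).astype(int)
    m=(h[...,0]>130)&(h[...,0]<155)&(h[...,1]>100)
    for k in((.521,.33),(.401,.251)):
        q=P[m&(np.hypot(P[...,0]-k[0],P[...,1]-k[1])<.05)];print(c,k,len(q),np.percentile(q[:,2],[50,98]))
E
```

```text
t 9.85 pos [ 0.5251 -0.0761  0.1826] panel [-0.0334  0.0129  0.151 ] q [ 0.07 -0.14 -0.36  2.13  0.63  1.    0.06] f [-0.5  0.4  0.1] grip 0.449 0.0
slide [0.6794, 0.6809, -0.8091] angular [0.0171, 1.1662, 0.0905] | dist mm 314.2 deg 35.1
top (0.521, 0.33) 289 [0.10614535 0.15866535]
top (0.401, 0.251) 283 [0.11997245 0.15844847]
scene (0.521, 0.33) 251 [0.10640488 0.15832352]
scene (0.401, 0.251) 214 [0.10772865 0.15673813]
```

```bash
python3 -m inch '[{"slide":[0.68,0.68,-0.81],"angular":[0.01,1,0.08],"claw":0.2},{"slide":[0.68,0.68,-0.81],"angular":[0.01,1,0.08],"claw":0.2},{"slide":[0.68,0.68,-0.81],"angular":[0.01,1,0.08],"claw":0.2},{"slide":[0.68,0.68,-0.81],"angular":[0.01,1,0.08],"claw":0.2},{"slide":[0.68,0.68,-0.81],"angular":[0.01,1,0.08],"claw":0.2},{"slide":[0.68,0.68,-0.81],"angular":[0.01,1,0.08],"claw":0.2},{"slide":[0.68,0.68,-0.81],"angular":[0.01,1,0.08],"claw":0.2},{"slide":[0.68,0.68,-0.81],"angular":[0.01,1,0.08],"claw":0.2},{"slide":[0.68,0.68,-0.81],"angular":[0.01,1,0.08],"claw":0.2}]'
python3 gs.py .503 .230 .25 35.2
```

```text
time: 10.75
position: [0.5032, 0.2291, 0.2505]
tool_rot: [1.4, 2.721, -0.058]
ft_force: [0.0, -0.8, 0.2]
grip_width: 0.606
grip_force: 0.0
t 10.75 pos [0.5032 0.2291 0.2505] panel [-0.2025  0.1836  0.3523] q [-0.12  0.1  -0.44  1.63  0.14  1.41  0.03] f [ 0.  -0.8  0.2] grip 0.606 0.0
slide [0.0036, 0.0014, 0.0016] angular [0.0071, 0.1702, 0.0118] | dist mm 1.1 deg 5.1
```

```bash
python3 -m inch '[{"slide":[0.004,0,0],"angular":[0.007,0.17,0.012],"claw":0.2},{"slide":[0.004,0,0],"angular":[0.007,0.17,0.012],"claw":0.2},{"slide":[0.004,0,0],"angular":[0.007,0.17,0.012],"claw":0.2}]'
python3 - <<'E'
from plan import *; from fit import blobs
s=rep();im=ctrl.get_image("wrist");save(im,"w6");P=cloud(im,s);B=blobs(P,im["color"])[0]
d=np.hypot(P[...,0]-.503,P[...,1]-.23)
for nm,m in(("top",B["orange"]&(abs(P[...,2]-.172)<.006)&(d<.04)),("handle",B["orange"]&(P[...,2]>.1)&(d<.04)),("stand",B["blue"]&(abs(P[...,2]-.09)<.006)&(d<.09))):
    Q=P[m]; print(nm,len(Q)); 
    if len(Q)>20: print(cv2.minAreaRect(Q[:,:2].astype(np.float32)*1000),np.percentile(Q,[2,50,98],axis=0).round(4).tolist())
E
python3 gs.py .503 .230 .104 35.2
```

```text
time: 11.05
position: [0.5031, 0.2291, 0.2512]
tool_rot: [1.449, 2.785, 0.001]
ft_force: [0.7, 0.5, 0.9]
grip_width: 0.601
grip_force: 0.0
t 11.05 pos [0.5031 0.2291 0.2512] panel [-0.2022  0.1835  0.3529] q [-0.08  0.12 -0.43  1.61  0.05  1.42  0.1 ] f [0.7 0.5 0.9] grip 0.601 0.0
top 282
((501.9550476074219, 231.1362762451172), (21.618074417114258, 20.900381088256836), 33.17854690551758) [[0.4893, 0.2194, 0.1688], [0.5031, 0.2283, 0.1703], [0.5143, 0.2439, 0.1719]]
handle 282
((501.9550476074219, 231.1362762451172), (21.618074417114258, 20.900381088256836), 33.17854690551758) [[0.4893, 0.2194, 0.1688], [0.5031, 0.2283, 0.1703], [0.5143, 0.2439, 0.1719]]
stand 4031
((501.97296142578125, 232.0441436767578), (88.60733795166016, 90.43900299072266), 11.893593788146973) [[0.456, 0.1864, 0.087], [0.4937, 0.2429, 0.0886], [0.547, 0.2789, 0.0902]]
t 11.1 pos [0.5025 0.2304 0.2514] panel [-0.2032  0.1838  0.354 ] q [-0.09  0.11 -0.43  1.61  0.05  1.42  0.1 ] f [-0.1  0.2 -0.1] grip 0.601 0.0
slide [-0.0019, -0.0005, 0.5897] angular [0.0039, 0.0019, -0.0016] | dist mm 147.4 deg 0.1
```

View pics/w6.png

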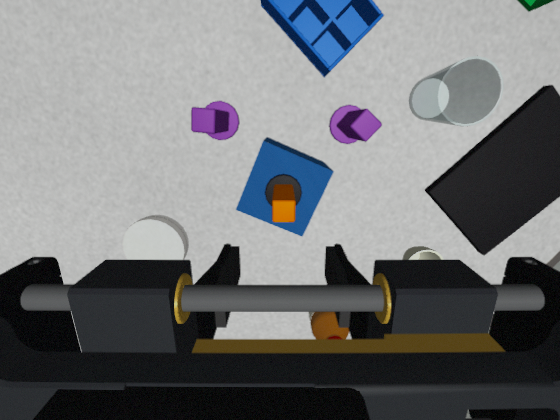

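The stylus handle, at (284,210), is square to the fingers and centred between them. The stand centre is about (0.502, 0.2315). Descending and gripping.

```bash
python3 -m inch '[{"slide":[0,0,0.2],"angular":[0,0,0],"claw":0.2},{"slide":[0,0,0.4],"angular":[0,0,0],"claw":0.2},{"slide":[0,0,0.5],"angular":[0,0,0],"claw":0.2},{"slide":[0,0,0.58],"angular":[0,0,0],"claw":0.2},{"slide":[0,0,0.59],"angular":[0,0,0],"claw":0.2},{"slide":[0,0,0.59],"angular":[0,0,0],"claw":-1},{"slide":[0,0,0.59],"angular":[0,0,0],"claw":-1},{"slide":[0,0,0.59],"angular":[0,0,0],"claw":-1},{"slide":[0,0,0.59],"angular":[0,0,0],"claw":-1},{"slide":[0,0,0.59],"angular":[0,0,0],"claw":-1}]' 30
python3 -m inch '[{"slide":[0,0,0],"angular":[0,0,0],"claw":-1},{"slide":[0,0,0],"angular":[0,0,0],"claw":-1},{"slide":[0,0,0],"angular":[0,0,0],"claw":-1}]' 30
python3 gs.py .503 .230 .104 35.2
```

```text
time: 12.1
position: [0.5032, 0.2325, 0.1053]
tool_rot: [1.443, 2.788, 0.006]
ft_force: [0.3, 0.2, 1.1]
grip_width: 0.252
grip_force: 30.0
time: 12.4
position: [0.5032, 0.2325, 0.1052]
tool_rot: [1.443, 2.789, 0.006]
ft_force: [-0.7, 0.0, 4.9]
grip_width: 0.254
grip_force: 30.0
t 12.4 pos [0.5032 0.2325 0.1052] panel [-0.288   0.1856  0.2349] q [-0.1   0.21 -0.43  1.8   0.1   1.14  0.06] f [-0.7  0.   4.9] grip 0.254 30.0
slide [-0.0077, -0.0062, 0.0049] angular [0.0078, -0.0, 0.0031] | dist mm 2.8 deg 0.3
```

```bash
python3 -m inch '[{"slide":[0,0,-0.1],"angular":[0,0,0],"claw":-1},{"slide":[0,0,-0.2],"angular":[0,0,0],"claw":-1},{"slide":[0,0,-0.3],"angular":[0,0,0],"claw":-1},{"slide":[0,0,-0.4],"angular":[0,0,0],"claw":-1},{"slide":[0,0,-0.5],"angular":[0,0,0],"claw":-1},{"slide":[0,0,-0.56],"angular":[0,0,0],"claw":-1},{"slide":[0,0,-0.56],"angular":[0,0,0],"claw":-1},{"slide":[0,0,-0.56],"angular":[0,0,0],"claw":-1}]' 30
python3 - <<'E'
from plan import *
s=rep();im=ctrl.get_image("wrist");save(im,"w7");P=cloud(im,s)
Rm=R.from_rotvec(s["tool_rot"]).as_matrix();t=(P-s["position"])@Rm
m=(abs(t[...,0])<.03)&(abs(t[...,1])<.03)&(t[...,2]>-.02)&(t[...,2]<.105)
for z in np.arange(-.02,.105,.01):
    k=m&(t[...,2]>z)&(t[...,2]<z+.01); q=t[k]
    if len(q)>3: print(z.round(3),len(q),np.percentile(q[:,0],[2,98]).round(4),np.percentile(q[:,1],[2,50,98]).round(4))
print("tip max z",np.sort(t[m][:,2])[-5:])
E
```

```text
time: 13.2
position: [0.502, 0.2318, 0.2433]
tool_rot: [1.443, 2.79, 0.003]
ft_force: [-1.4, 0.5, -0.7]
grip_width: 0.254
grip_force: 30.0
t 13.2 pos [0.502  0.2318 0.2433] panel [-0.209   0.1843  0.3481] q [-0.09  0.12 -0.43  1.62  0.05  1.41  0.1 ] f [-1.4  0.5 -0.7] grip 0.254 30.0
-0.02 259 [0.009 0.012] [-0.0169 -0.0009  0.0158]
-0.01 191 [0.0093 0.0108] [-0.0109 -0.0009  0.0097]
0.0 1090 [-0.0003  0.0201] [-0.0197 -0.0009  0.0187]
0.01 143 [0.0015 0.0213] [-0.0213  0.0005  0.0195]
0.07 28 [0.002  0.0047] [-0.0047 -0.0006  0.0036]
0.08 24 [0.0016 0.0046] [-0.0049 -0.0011  0.0037]
tip max z [0.08591126 0.0859718  0.08718561 0.08720657 0.08721133]
```

View pics/w7.png

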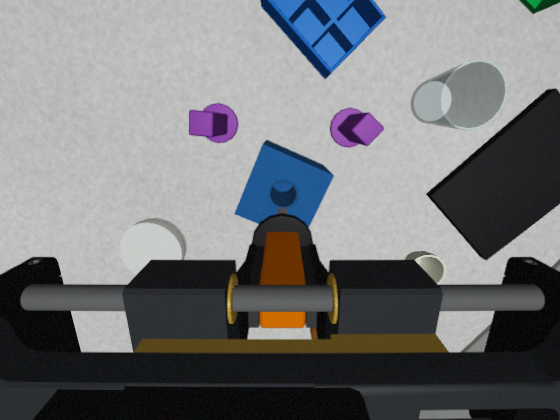

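Held straight: the tip is at tool (0, −0.6, 89) mm. The stand hole shows at (283,193). Now planning the hover over the recess.

```bash
python3 - <<'E'
from plan import *
M,o=panel();T=np.stack([-M[:,0],M[:,1],-M[:,2]],1)
print(o+M@[.044,.07,.164]); go(o+M@[.044,.07,.18],T)
# hole centre from w7 view again
s=ctrl.get_state();im=ctrl.get_image("wrist");P=cloud(im,s)
m=(np.hypot(P[...,0]-.502,P[...,1]-.2315)<.035)&(abs(P[...,2]-.0885)<.004)
d=~m&(np.hypot(P[...,0]-.502,P[...,1]-.2315)<.03)
# rays: intersect pixel rays with z=.0885 for non-top pixels in stand
q=P[m][:,:2];print("top pts near hole",len(q))
# largest empty circle
g=[(min(np.hypot(q[:,0]-x,q[:,1]-y)),x,y) for x in np.arange(.485,.52,.001) for y in np.arange(.215,.25,.001)]
print(max(g)); print(im["color"][193,283],P[193,283])
E
```

```text
[ 0.60455763 -0.08507668  0.23760771]
slide [-1.2349, -0.3977, -0.0334] angular [-0.0265, -1.1683, -0.0877] | dist mm 324.4 deg 35.2
top pts near hole 1887
(np.float64(0.01489388164366566), np.float64(0.502), np.float64(0.232))
[15 39 66] [0.51060805 0.2193729  0.01519901]
```

```bash
python3 -m inch '[{"slide":[-0.2,-0.07,-0.06],"angular":[0,0,0],"claw":-1},{"slide":[-0.4,-0.13,-0.06],"angular":[-0.01,-0.25,-0.02],"claw":-1},{"slide":[-0.6,-0.2,-0.06],"angular":[-0.02,-0.5,-0.04],"claw":-1},{"slide":[-0.8,-0.26,-0.06],"angular":[-0.02,-0.75,-0.06],"claw":-1},{"slide":[-1,-0.33,-0.06],"angular":[-0.02,-1,-0.08],"claw":-1},{"slide":[-1,-0.33,-0.06],"angular":[-0.02,-1,-0.08],"claw":-1},{"slide":[-1,-0.33,-0.06],"angular":[-0.02,-1,-0.08],"claw":-1}]' 30
python3 g.py .044 .07 .18
```

```text
time: 14.0
position: [0.5786, -0.022, 0.2577]
tool_rot: [1.175, 2.383, -0.312]
ft_force: [-0.3, 0.7, -0.5]
grip_width: 0.248
grip_force: 30.0
t 14.0 pos [ 0.5786 -0.022   0.2577] panel [0.0017 0.0884 0.2181] q [ 0.01 -0.03 -0.34  1.84  0.52  1.2   0.17] f [-0.3  0.7 -0.5] grip 0.248 30.0
slide [-0.1827, -0.0718, 0.137] angular [-0.0077, -0.1723, -0.0142] | dist mm 59.8 deg 5.2
```

```bash
python3 -m inch '[{"slide":[-0.18,-0.072,0.05],"angular":[-0.008,-0.172,-0.014],"claw":-1},{"slide":[-0.183,-0.072,0.137],"angular":[-0.008,-0.172,-0.014],"claw":-1},{"slide":[-0.183,-0.072,0.137],"angular":[-0.008,-0.172,-0.014],"claw":-1},{"slide":[-0.183,-0.072,0.137],"angular":[-0.008,-0.172,-0.014],"claw":-1},{"slide":[-0.183,-0.072,0.137],"angular":[-0.008,-0.172,-0.014],"claw":-1}]' 30
python3 - <<'E'
from plan import *; from fit import blobs
s=rep();M,o=panel();T=np.stack([-M[:,0],M[:,1],-M[:,2]],1);go(o+M@[.044,.07,.18],T)
for c in("wrist","top","scene"):
    im=ctrl.get_image(c);save(im,"p8"+c);P=cloud(im,s);L=(P-o)@M
    y=blobs(P,im["color"])[0]["yellow"]&(abs(L[...,2]-.024)<.006)&(abs(L[...,1]-.07)<.03)&(abs(L[...,0]-.045)<.03)
    if y.sum()>5: 
        q=L[y];print(c,"ring",len(q),np.percentile(q,[2,50,98],axis=0).round(4).tolist())
        A=np.c_[2*q[:,:2],np.ones(len(q))];x=np.linalg.lstsq(A,(q[:,:2]**2).sum(1),rcond=None)[0];print("  circle",x[:2].round(4),np.sqrt(x[2]+x[0]**2+x[1]**2).round(4))
    m=(abs(L[...,0]-.044)<.02)&(abs(L[...,1]-.07)<.02)&(L[...,2]>.07)&(L[...,2]<.15)
    q=L[m]
    for z in np.arange(.08,.15,.01):
        k=q[abs(q[:,2]-z)<.005]
        if len(k)>2: print(c,z.round(2),len(k),np.percentile(k[:,:2],[5,95],axis=0).mean(0).round(4),k[:,2].min().round(4))
E
```

```text
time: 14.5
position: [0.6007, -0.0735, 0.2531]
tool_rot: [1.12, 2.309, -0.349]
ft_force: [0.3, 0.0, -1.7]
grip_width: 0.25
grip_force: 30.0
t 14.5 pos [ 0.6007 -0.0735  0.2531] panel [0.0435 0.0741 0.1833] q [ 0.04 -0.03 -0.31  1.89  0.62  1.1   0.16] f [ 0.3  0.  -1.7] grip 0.25 30.0
slide [-0.0019, -0.0165, 0.013] angular [0.0123, 0.0037, 0.0052] | dist mm 5.3 deg 0.4
wrist ring 267 [[0.0292, 0.054, 0.0226], [0.0437, 0.0695, 0.0241], [0.0599, 0.0863, 0.0254]]
  circle [0.0447 0.07  ] 0.0146
wrist 0.1 27 [0.0396 0.0742] 0.0967
wrist 0.11 25 [0.0396 0.0743] 0.1053
top ring 115 [[0.0298, 0.0539, 0.0208], [0.0443, 0.0687, 0.0239], [0.0627, 0.0861, 0.0275]]
  circle [0.0467 0.0704] 0.0149
top 0.1 5 [0.0487 0.0768] 0.0971
top 0.11 8 [0.0496 0.0754] 0.1064
top 0.12 10 [0.0499 0.0758] 0.1156
scene ring 46 [[0.0327, 0.0573, 0.0206], [0.0497, 0.0738, 0.025], [0.0617, 0.0868, 0.028]]
  circle [0.0466 0.0723] 0.014
scene 0.1 10 [0.0459 0.0798] 0.0968
scene 0.11 15 [0.0464 0.0793] 0.1051
scene 0.12 15 [0.046  0.0787] 0.1154
scene 0.13 13 [0.0459 0.0786] 0.1255
scene 0.14 15 [0.0461 0.079 ] 0.1351
```

```bash
python3 -m inch '[{"slide":[-0.008,-0.016,0.05],"angular":[0.012,0.004,0.005],"claw":-1},{"slide":[-0.008,-0.016,0.12],"angular":[0.012,0.004,0.005],"claw":-1},{"slide":[-0.008,-0.016,0.2],"angular":[0.012,0.004,0.005],"claw":-1},{"slide":[-0.008,-0.016,0.24],"angular":[0.012,0.004,0.005],"claw":-1},{"slide":[-0.008,-0.016,0.24],"angular":[0.012,0.004,0.005],"claw":-1},{"slide":[-0.008,-0.016,0.24],"angular":[0.012,0.004,0.005],"claw":-1}]' 30
cat > tip.py <<'E'
from plan import *
s=rep();M,o=panel();T=np.stack([-M[:,0],M[:,1],-M[:,2]],1);go(o+M@[.0455,.0705,.091],T)
for c in("wrist","scene"):
    im=ctrl.get_image(c);P=cloud(im,s);L=(P-o)@M
    m=(abs(L[...,0]-.044)<.013)&(abs(L[...,1]-.07)<.013)&(L[...,2]>.03)&(L[...,2]<.075); k=L[m]
    if len(k)>3: print(c,len(k),np.percentile(k[:,:2],[5,95],axis=0).round(4).tolist(),k[:,2].min().round(4))
E
python3 tip.py
```

```text
time: 15.25
position: [0.6194, -0.1064, 0.2045]
tool_rot: [1.128, 2.309, -0.358]
ft_force: [-0.4, 0.1, -0.5]
grip_width: 0.248
grip_force: 30.0
t 15.25 pos [ 0.6194 -0.1064  0.2045] panel [0.0462 0.0686 0.122 ] q [ 0.07  0.04 -0.28  1.92  0.67  1.    0.14] f [-0.4  0.1 -0.5] grip 0.248 30.0
slide [0.0029, 0.008, 0.124] angular [-0.0045, 0.0008, -0.0012] | dist mm 31.1 deg 0.1
wrist 51 [[0.0408, 0.064], [0.0434, 0.0718]] 0.0341
scene 50 [[0.0446, 0.0686], [0.0537, 0.0761]] 0.0356
```

```bash
python3 -m inch '[{"slide":[0.002,0.008,0],"angular":[0,0,0],"claw":-1},{"slide":[0.002,0.008,0.03],"angular":[0,0,0],"claw":-1},{"slide":[0.002,0.008,0.06],"angular":[0,0,0],"claw":-1},{"slide":[0.002,0.008,0.09],"angular":[0,0,0],"claw":-1},{"slide":[0.002,0.008,0.11],"angular":[0,0,0],"claw":-1},{"slide":[0.002,0.008,0.12],"angular":[0,0,0],"claw":-1},{"slide":[0.002,0.008,0.124],"angular":[0,0,0],"claw":-1},{"slide":[0.002,0.008,0.124],"angular":[0,0,0],"claw":-1},{"slide":[0.002,0.008,0.124],"angular":[0,0,0],"claw":-1}]' 30
python3 g.py .0455 .0705 .091
```

```text
time: 16.25
position: [0.6309, -0.1179, 0.1807]
tool_rot: [1.129, 2.308, -0.359]
ft_force: [-11.8, 7.3, 12.6]
grip_width: 0.253
grip_force: 30.0
t 16.25 pos [ 0.6309 -0.1179  0.1807] panel [0.0458 0.0706 0.0932] q [ 0.08  0.08 -0.26  1.93  0.7   0.95  0.12] f [-11.8   7.3  12.6] grip 0.253 30.0
slide [0.0012, -0.0002, 0.0089] angular [-0.0062, 0.0023, -0.0018] | dist mm 2.2 deg 0.2
```

```bash
python3 -m inch '[{"slide":[0,0,0],"angular":[0,0,0],"claw":-1},{"slide":[0,0,0],"angular":[0,0,0],"claw":-1},{"slide":[0,0,-0.05],"angular":[0,0,0],"claw":-1},{"slide":[0,0,-0.12],"angular":[0,0,0],"claw":-1},{"slide":[0,0,-0.22],"angular":[0,0,0],"claw":-1},{"slide":[0,0,-0.36],"angular":[0,0,0],"claw":-1},{"slide":[0,0,-0.4],"angular":[0,0,0],"claw":-1},{"slide":[0,0,-0.4],"angular":[0,0,0],"claw":-1}]' 30
python3 - <<'E'
from plan import *
im=ctrl.get_image("wrist");s=ctrl.get_state();im=ctrl.get_image("wrist");P=cloud(im,s)
t=(P-s["position"])@R.from_rotvec(s["tool_rot"]).as_matrix()
m=(abs(t[...,0])<.012)&(abs(t[...,1])<.012)&(t[...,2]>.05)&(t[...,2]<.105);q=t[m];print("tip",len(q),np.percentile(q,[5,50,95],axis=0).round(4).tolist(),q[:,2].max())
m=(abs(t[...,0])<.03)&(abs(t[...,1])<.03)&(t[...,2]>-.01)&(t[...,2]<.03);q=t[m];print("collar z",np.percentile(q[:,2],[5,50,95]).round(4))
E
python3 gs.py .5023 .2323 .245 35.2
```

```text
time: 17.05
position: [0.5972, -0.0724, 0.2627]
tool_rot: [1.126, 2.307, -0.355]
ft_force: [0.1, 0.2, -0.6]
grip_width: 0.25
grip_force: 30.0
tip 52 [[0.0028, -0.0044, 0.0699], [0.0047, -0.0007, 0.0783], [0.0053, 0.0039, 0.0864]] 0.08707212992202681
collar z [-0.0065  0.008   0.0109]
t 17.15 pos [ 0.596  -0.0744  0.2596] panel [0.0454 0.0698 0.1898] q [ 0.04 -0.04 -0.31  1.89  0.62  1.12  0.17] f [-0.3 -0.4 -0.7] grip 0.251 30.0
slide [1.0146, 0.4568, -0.6409] angular [0.0218, 1.1666, 0.0871] | dist mm 321.0 deg 35.1
```

```bash
python3 -m inch '[{"slide":[0.1,0.08,-0.2],"angular":[0,0,0],"claw":-1},{"slide":[0.25,0.15,-0.35],"angular":[0.01,0.25,0.02],"claw":-1},{"slide":[0.4,0.22,-0.5],"angular":[0.01,0.5,0.04],"claw":-1},{"slide":[0.6,0.3,-0.64],"angular":[0.01,0.75,0.06],"claw":-1},{"slide":[0.8,0.4,-0.64],"angular":[0.02,1,0.08],"claw":-1},{"slide":[1,0.456,-0.64],"angular":[0.02,1,0.08],"claw":-1},{"slide":[1,0.456,-0.64],"angular":[0.02,1,0.08],"claw":-1},{"slide":[1,0.456,-0.64],"angular":[0.02,1,0.08],"claw":-1},{"slide":[1,0.456,-0.64],"angular":[0.02,1,0.08],"claw":-1}]' 30
python3 gs.py .5027 .2325 .245 35.2
```

```text
time: 18.05
position: [0.5039, 0.2296, 0.2456]
tool_rot: [1.403, 2.723, -0.063]
ft_force: [0.5, -0.5, -0.3]
grip_width: 0.253
grip_force: 30.0
t 18.05 pos [0.5039 0.2296 0.2456] panel [-0.2053  0.1844  0.3483] q [-0.13  0.11 -0.44  1.63  0.14  1.41  0.03] f [ 0.5 -0.5 -0.3] grip 0.253 30.0
slide [0.0124, 0.0031, 0.0013] angular [-0.0018, 0.1673, 0.0095] | dist mm 3.2 deg 5.0
```

```bash
python3 -m inch '[{"slide":[0.012,0.003,0],"angular":[0,0.167,0.01],"claw":-1},{"slide":[0.012,0.003,0],"angular":[0,0.167,0.01],"claw":-1},{"slide":[0.012,0.003,0],"angular":[0,0.167,0.01],"claw":-1},{"slide":[0.012,0.003,0],"angular":[0,0.167,0.01],"claw":-1}]' 30
python3 gs.py .5027 .2325 .107 35.2
```

```text
time: 18.45
position: [0.5032, 0.2328, 0.2477]
tool_rot: [1.447, 2.786, 0.003]
ft_force: [0.4, 0.1, -0.5]
grip_width: 0.25
grip_force: 30.0
t 18.45 pos [0.5032 0.2328 0.2477] panel [-0.2065  0.1858  0.3517] q [-0.09  0.12 -0.43  1.61  0.05  1.42  0.09] f [ 0.4  0.1 -0.5] grip 0.25 30.0
slide [0.001, -0.004, 0.5626] angular [0.0057, 0.0029, -0.0029] | dist mm 140.7 deg 0.2
```

```bash
python3 -m inch '[{"slide":[0,-0.004,0.1],"angular":[0.005,0.003,0],"claw":-1},{"slide":[0,-0.004,0.2],"angular":[0.005,0.003,0],"claw":-1},{"slide":[0,-0.004,0.3],"angular":[0.005,0.003,0],"claw":-1},{"slide":[0,-0.004,0.4],"angular":[0.005,0.003,0],"claw":-1},{"slide":[0,-0.004,0.5],"angular":[0.005,0.003,0],"claw":-1},{"slide":[0,-0.004,0.55],"angular":[0.005,0.003,0],"claw":-1},{"slide":[0,-0.004,0.56],"angular":[0.005,0.003,0],"claw":-1},{"slide":[0,-0.004,0.56],"angular":[0.005,0.003,0],"claw":-1}]' 30
python3 gs.py .5027 .2325 .1055 35.2
```

```text
time: 19.25
position: [0.5028, 0.2333, 0.1081]
tool_rot: [-1.446, -2.789, -0.002]
ft_force: [0.6, -0.4, -1.2]
grip_width: 0.249
grip_force: 30.0
t 19.25 pos [0.5028 0.2333 0.1081] panel [-0.2871  0.1858  0.2378] q [-0.1   0.21 -0.43  1.8   0.09  1.15  0.06] f [ 0.6 -0.4 -1.2] grip 0.249 30.0
slide [-0.0023, -0.0021, 0.0105] angular [0.0018, -0.002, -0.0005] | dist mm 2.7 deg 0.1
```

Lowering 2.5 mm more, then releasing and rising.

```bash
python3 -m inch '[{"slide":[0,0,0.01],"angular":[0,0,0],"claw":-1},{"slide":[0,0,0.01],"angular":[0,0,0],"claw":-1},{"slide":[0,0,0.01],"angular":[0,0,0],"claw":-0.4},{"slide":[0,0,0.01],"angular":[0,0,0],"claw":0},{"slide":[0,0,0.01],"angular":[0,0,0],"claw":0.2},{"slide":[0,0,0.01],"angular":[0,0,0],"claw":0.2},{"slide":[0,0,0.01],"angular":[0,0,0],"claw":0.2},{"slide":[0,0,0.01],"angular":[0,0,0],"claw":0.2}]' 10
python3 -m inch '[{"slide":[0,0,-0.1],"angular":[0,0,0],"claw":0.2},{"slide":[0,0,-0.25],"angular":[0,0,0],"claw":0.2},{"slide":[0,0,-0.4],"angular":[0,0,0],"claw":0.2},{"slide":[0,0,-0.58],"angular":[0,0,0],"claw":0.2},{"slide":[0,0,-0.58],"angular":[0,0,0],"claw":0.2},{"slide":[0,0,-0.58],"angular":[0,0,0],"claw":0.2},{"slide":[0,0,-0.58],"angular":[0,0,0],"claw":0.2}]'
python3 - <<'E'
from plan import *; from fit import blobs
for c in("wrist","scene","top"):
    s=rep() if c=="wrist" else s; im=ctrl.get_image(c);save(im,"f"+c);P=cloud(im,s);d=np.hypot(P[...,0]-.502,P[...,1]-.2315);B=blobs(P,im["color"])[0]
    q=P[B["orange"]&(d<.05)];print(c,len(q),"top z",np.percentile(q[:,2],98).round(4),np.median(q,0).round(4))
    t=q[abs(q[:,2]-.171)<.006]
    if len(t)>20: print(cv2.minAreaRect(t[:,:2].astype(np.float32)*1000))
    M,o=panel();L=(P-o)@M
    r=B["red"]&(abs(L[...,1]-.07)<.02)&(abs(L[...,0]-.045)<.02)
    top=(L[...,2]>.072)&(L[...,2]<.085)&(abs(L[...,1])<.1)&(abs(L[...,0]+.03)<.03);g=B["green"]&(abs(L[...,0]+.071)<.015)&(abs(L[...,2]-.029)<.01)
    print(" btn",np.nanmedian(L[r],0).round(4) if r.any() else "", "slider y",np.median(L[top][:,1]) if top.any() else"", "ptr y",np.median(L[g][:,1]) if g.any() else "")
E
```

```text
time: 20.05
position: [0.5026, 0.233, 0.1051]
tool_rot: [-1.446, -2.788, -0.002]
ft_force: [-0.0, 0.2, -0.4]
grip_width: 0.584
grip_force: 0.0
time: 20.75
position: [0.5021, 0.2324, 0.2489]
tool_rot: [-1.446, -2.787, 0.001]
ft_force: [-0.1, 0.4, -1.4]
grip_width: 0.599
grip_force: 0.0
t 20.75 pos [0.5021 0.2324 0.2489] panel [-0.2061  0.1847  0.3529] q [-0.09  0.12 -0.43  1.61  0.05  1.42  0.09] f [-0.1  0.4 -1.4] grip 0.599 0.0
wrist 328 top z 0.1718 [0.504  0.2292 0.1705]
((503.05047607421875, 232.21884155273438), (20.630531311035156, 21.56499481201172), 34.573246002197266)
 btn  slider y  ptr y 
scene 43 top z 0.175 [0.5077 0.2328 0.1715]
((506.5627746582031, 232.9160919189453), (18.853612899780273, 17.79973793029785), 37.81610107421875)
 btn  slider y 0.02185490160611954 ptr y 0.02042350752245265Traceback (most recent call last):
  File "<stdin>", line 4, in <module>
    return _quantile_unchecked(
        a, q, axis, out, overwrite_input, method, keepdims, weights)
    return _ureduce(a,
                    func=_quantile_ureduce_func,
    ...<5 lines>...
                    overwrite_input=overwrite_input,
                    method=method)
    r = func(a, **kwargs)
    result = _quantile(arr,
                       quantiles=q,
    ...<2 lines>...
                       out=out,
                       weights=wgt)
    slices_having_nans = np.isnan(arr[-1, ...])
                                  ~~~^^^^^^^^^
IndexError: index -1 is out of bounds for axis 0 with size 0
```

View pics/fscene.png

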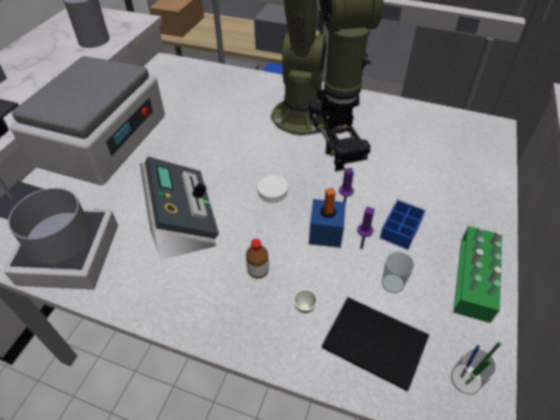

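The scene shows the stylus upright in its stand at (329,205), the slider grip at (199,190) beside the pointer at (207,201), and the bystanders where they were. The slider and pointer agree within about 1.5 mm, and the gripper is clear of everything.

```bash
python3 -c "
from bench import ctrl
print(ctrl.close_job())"
```

```text
the job is handed in; nothing more can be done
None
```

The job is handed in and no verdict came back: the slider is level with the pointer (within 1.5 mm), the start button was pressed to its stop with the stylus tip, and the stylus is upright in its stand. I did not see the button again after the press, so its spring-back is assumed.

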